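# Index the bead turntable and fill the tall tin

## Robot

A 7-joint arm with a two-finger parallel gripper is mounted at the origin on the work surface. World frame = base frame: x ahead of the robot, y to its left, z up, the work surface at z = 0. Lengths are in m, angles in rad, forces in N, time in s.
With the tool pointing down it reaches from about 0.425 to 0.925 m from the base axis. Payload 6.8 kg.
Tool frame: the origin (TCP) lies midway between the tips of the shut fingers; the grasp point (between the pads) lies 19 mm behind it (r.grip_depth is the distance from the TCP to the grasp point, in m); z points along the fingers, y is the line along which they close (so a half turn about z gives the same grasp; the last joint's range is limited). The gripper opens to 85 mm and grips with 20 to 120 N. Pads are 22 mm wide; open, the fingers measure 114 mm over their backs; the gripper's body (76 mm by 85 mm) begins 54 mm behind the grasp point. The pads swing forward as they close: fully open they stand 13 mm farther back than shut.
Start: joints at [-1.279, 0.477, 0.022, 1.555, -0.011, 1.109, -0.083], TCP at [0.263, 0.622, 0.231] pointing down, gripper open.
Joint ranges: [-2.96, 2.96], [-0.34, 2.1], [-1.41, 1.46], [0.24, 2.44], [-1.37, 4.51], [0.17, 1.92], [-2.96, 2.96]. Speed limits (rad/s): [2.39, 2.39, 3.14, 3.14, 3.14, 3.14, 3.14].

## Interface

Orientations are given as a rotation vector (axis times angle).
In Python, from bench import telemetry, grab_frame, calibration, order, silhouettes, r gives the robot as it stands.
- The arm moves only by the tool apply_moves, never from a script. Its argument "moves" is a list of rows, each a list of 7 numbers: the turn, a rotation vector about the tool's x, y, z scaled (see below), then the shift along the tool's x, y, z scaled (see below), then the opening, from -1 (shut) to 1 (fully open). A call has exactly 8 rows; each row shifts and turns the commanded pose from where the row before left it, along the tool's axes as they then stand; what a row does not reach is not made up. The controller multiplies each number of a shift by 1000 mm and each number of a turn by 6 degrees. A row lasts 1/12 s, in which the tool goes at most 41.7 mm and 7.16 degrees, less where a joint would pass 70% of its speed; a pose out of reach is approached as far as the arm can. A call with a number of a shift or a turn outside -1 to 1 is refused whole. A call with a gripper value outside its range is refused whole. The fingers move at their own pace and stop on an object; "grip_force" is the grip in N (left out, the last holds). Time passes only in rows, so rows that do not move let the fingers close, or fill a call up. It gives the time, the measured TCP pose, the force, the opening and the grip force at its end, in the units of the state.
- telemetry.get_obs(): the state, without advancing time (a new reading comes with each control period).
- grab_frame(name): name is "scene" or "top"; returns the picture (400x640x3 uint8, blue, green, red); there is no depth.
- calibration(name): a dict with "fx", "fy", "cx", "cy" (pixels), "k1" (the pictures are not rectified: a ray, as slopes to the right and down, at radius r is drawn at 1 + k1 r^2 times it, then the intrinsics apply), "world_from_camera" (4x4, takes a point from camera to world coordinates). Camera axes: x right, y down, z forward; pixel columns grow to the right and rows downward; lengths in m; the calibration is good to about 2 mm. A picture is of the moment at which its call begins. calibration takes no time and is no camera call.
- order.hand_in(): hands the job in; it is judged then, once.
Trained networks look in the newest picture that a camera, given by its name, has taken for a name from the list of things; names that differ only in an ending like _2 or _b are one class to them, and where a whole thing is asked for, a point or a joint stands for the part that bears it (a point fixed in the world has none). Each returns a list of dicts, best first, with "p" (0 to 1); they miss things now and then, are a little off and sometimes report something else, mostly with a low value. They report only what shows in the picture. A call takes as long as a camera call. They do not tell look-alikes from the thing itself.
- silhouettes(thing, camera): "mask" (400x640 bool, what is visible of it) and "extent" ([centre column, centre row, width, height] in pixels, round what is visible of it).
The state is a dict: "clock": time; "joints": joint angles; "qvel": joint speeds; "tau": joint torques, N m; "tcp_pos": TCP position; "orientation": TCP orientation; "contact_force": force on the tool from outside, world axes, zero at the start; "moment": the same for the moment, N m; "grip_width": finger opening in m; "gripper_force": force on a finger pad.
Only numpy, scipy, OpenCV 4.12 (cv2) and the standard library are available. Lean on these libraries where they do the work, as an engineer would, in place of code of your own. Each camera call takes 0.05 s, during which the arm holds its last target. There are 200 camera calls.

## Task

First turn the turntable by its handle one notch (60 degrees), to whichever side brings the tall narrow tin beneath the funnel, so that it clicks in there. Then lift the scoop by its bar, tip all five beads through the funnel into the tall tin, and set the scoop back down level on the table. Don't tip over any of the tins, and leave the other goods on the stall where they are.

Things in the scene. Friction and masses are not known exactly. Their poses are not given: they have to be found in the camera images.
- turntable (a joint): Angle of the round wooden turntable (290 mm diameter, top 35 mm above the table), rad, positive counter-clockwise from above, range -1.3 to 1.3, 0 at the start. A detent holds it at -1.047, 0 and 1.047 (60 degree steps): about 3.5 N at the handle takes it over the hump half-way, after which it pulls itself to the next detent and stays. Past +-1.047 it is pushed back.
- turntable_axis (a point): Centre of the turntable's top face, 35 mm above the table. Axes those of the fixed stand: x points level from the turntable's axis to the funnel, z up.
- turn_handle (a point): Top centre of the turntable's upright round wooden handle, 22 mm diameter and 50 mm tall (from 35 to 85 mm above the table), 115 mm from the axis. At joint 0 it stands straight across the axis from the funnel, and it turns with the turntable.
- funnel_mouth (a point): Centre of the upper rim of the fixed metal funnel, 174 mm above the table. Rim 136 mm across (130 inside); the cone narrows over 44 mm to the spout. The funnel's axis is 95 mm from the turntable's; its steel post (18 x 30 mm, 150 mm tall) stands straight beyond it, 180 mm from the turntable's axis.
- funnel_spout (a point): Centre of the spout's lower end, 112 mm above the table, 48 mm inside diameter: 7 mm above the mouth of the tall tin when that is beneath it.
- tall_tin: The tall, narrow, straight open tin: 60 mm diameter, 70 mm tall, 54 mm inside, plain metal, 0.2 kg, loose. Origin: centre of its underside, z up. It stands in one of the turntable's three ring seats (8 mm high, 2 mm play), 95 mm from the axis, one 60 degree step to either side of the seat beneath the funnel.
- low_tin: A low straight tin of the same metal, 60 mm diameter, 35 mm tall, in the turntable's seat on the other side. Origin: centre of its underside. Not to be filled.
- bowl: A flared metal bowl, 82 mm rim diameter, 36 mm tall, in the middle seat, beneath the funnel at the start. Origin: centre of its underside. Not to be filled.
- scoop: Open-fronted plywood scoop, 128 mm long, 62 wide, walls 40 high, 0.25 kg, loose, the beads in it. Origin: centre of its underside; x to its pouring end, z up. Flat floor (4 mm thick, x -60 to 25 mm, 50 mm between walls), then a ramp up 22 degrees to the lip: beads stay in while level, all roll out when tipped lip-down by 48 degrees. Uprights at x = 0 carry the grip bar.
- scoop_bar (a point): Centre of the scoop's square wooden grip bar, 16 x 16 mm, along the scoop's y, 50 mm free between the uprights, 85 mm above the scoop's underside at x = 0. Grip it from above with the fingers closing along the scoop's x. Axes those of the scoop.
- scoop_lip (a point): Middle of the scoop's pouring lip: x = 64 mm, 20 mm above the scoop's underside. Axes those of the scoop.
- bead0_center (a point): Centre of a round fired-clay bead, 20 mm diameter, 10 g, loose in the scoop at the start.
- bead1_center (a point): Centre of a round fired-clay bead, 20 mm diameter, 10 g, loose in the scoop at the start.
- bead2_center (a point): Centre of a round fired-clay bead, 20 mm diameter, 10 g, loose in the scoop at the start.
- bead3_center (a point): Centre of a round fired-clay bead, 20 mm diameter, 10 g, loose in the scoop at the start.
- bead4_center (a point): Centre of a round fired-clay bead, 20 mm diameter, 10 g, loose in the scoop at the start.
- elephant: White ceramic elephant bookend, 75 x 90 x 115 mm tall, trunk 75 mm along its -y, loose. Origin: centre of its underside. Leave alone.
- tin_box: Palm-sized painted tin box, 63 x 93 x 32 mm, shut, loose. Origin: centre of its underside. Leave alone.
- rod0: Lacquered bamboo rod, 260 mm long along its x, 14 mm thick, lying loose. Origin: middle, at the table. Leave alone.
- rod1: Lacquered bamboo rod, 260 mm long along its x, 14 mm thick, lying loose. Origin: middle, at the table. Leave alone.
- rod2: Lacquered bamboo rod, 260 mm long along its x, 14 mm thick, lying loose. Origin: middle, at the table. Leave alone.
- lantern: Battery lantern, 100 mm diameter, 215 mm tall to its carrying handle, with a black toggle switch. Does not move. Origin: centre of its underside.
- abacus: Large walnut abacus lying flat, 440 x 280 x 35 mm. Does not move. Origin: centre of its underside.
Not all that is in view belongs to the job. What is shaped like the scoop but green is not meant.

How it is judged:
By the outcome, as a careful person would: the job done as asked, in the order asked, and still so for the second after the job is handed in, with the robot touching nothing.
It also fails if it takes over 72 s, if anything falls off the work surface, if the arm or the gripper's body presses on something with over 40 N, if the wrist force passes 120 N, or if a joint passes its speed limit or range.

## Working session

There is one attempt and no reset: what is moved stays moved. The work goes in short steps, Python scripts to look and compute and a tool call to move; the robot and the scene stay as the last step left them, time stands still between calls to the robot, and variables do not carry over. Pictures are saved under pics/ and viewed, at most 10 in all, crops included, and the job is handed in when it is done.

Besides the shell and the picture viewer there is one more tool, called after "Emit:" as name(argument=value, ...) on one line, values as JSON. apply_moves: Moves the arm, as the interface text tells. Its arguments: {"type":"object","properties":{"moves":{"type":"array"},"grip_force":{"type":"number"}},"required":["moves"]}

```bash
ls; mkdir -p pics; python3 - <<'E'
from bench import telemetry, grab_frame, calibration, r
import cv2
for n in("scene","top"):
    cv2.imwrite(f"pics/{n}0.png",grab_frame(n)); c=calibration(n); print(n,{k:(v.round(3).tolist() if hasattr(v,'round') and hasattr(v,'tolist') else v) for k,v in c.items()})
o=telemetry.get_obs(); print(o); print(r.grip_depth,[x for x in dir(r) if x[0]!='_'])
E
```

```text
pics
scene {'fx': 437.73304660704474, 'fy': 437.73304660704474, 'cx': 318.1360106550474, 'cy': 191.7508266465101, 'k1': 0.03093712063937333, 'world_from_camera': [[-0.073, 0.782, -0.619, 1.285], [0.997, 0.054, -0.05, 0.106], [-0.005, -0.621, -0.784, 1.17], [0.0, 0.0, 0.0, 1.0]]}
top {'fx': 511.4158511387904, 'fy': 511.4158511387904, 'cx': 323.4173227314658, 'cy': 209.71848879280856, 'k1': -0.024732478950416588, 'world_from_camera': [[-0.029, -0.989, 0.146, 0.241], [-1.0, 0.03, 0.004, 0.006], [-0.009, -0.146, -0.989, 1.615], [0.0, 0.0, 0.0, 1.0]]}
{'clock': 0.1, 'joints': array([-1.2791059 ,  0.47773148,  0.02234442,  1.55634568, -0.01147648,
        1.10930397, -0.08310662]), 'qvel': array([-0.00031631, -0.00127068,  0.00011834, -0.00389378, -0.000433  ,
       -0.00027058, -0.00030002]), 'tau': array([ 4.12257883e-03, -5.97754633e+01,  1.61326010e+00, -2.81951630e+01,
        1.27932394e-02,  4.99311107e-03,  6.80448039e-06]), 'tcp_pos': array([0.26253713, 0.62127288, 0.23041648]), 'orientation': array([-6.23743384e-01, -3.07885672e+00,  2.59086666e-03]), 'contact_force': array([ 0.2396606 , -0.4511903 ,  0.32510595]), 'moment': array([ 0.030827  ,  0.02051062, -0.03766027]), 'gripper_force': 0.0, 'grip_width': 0.08547597047631914}
0.0187 ['Unreachable', 'grip_depth']
```

View pics/scene0.png

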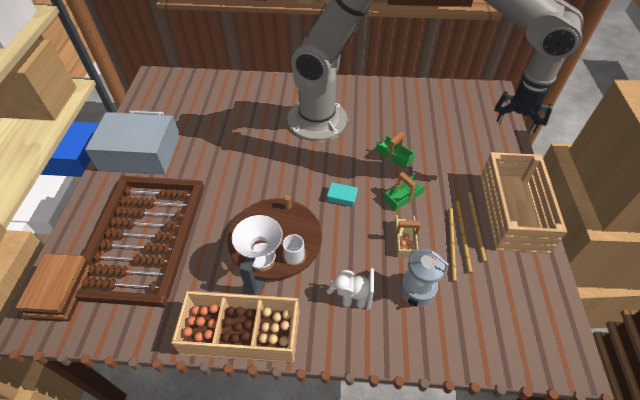

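View pics/top0.png

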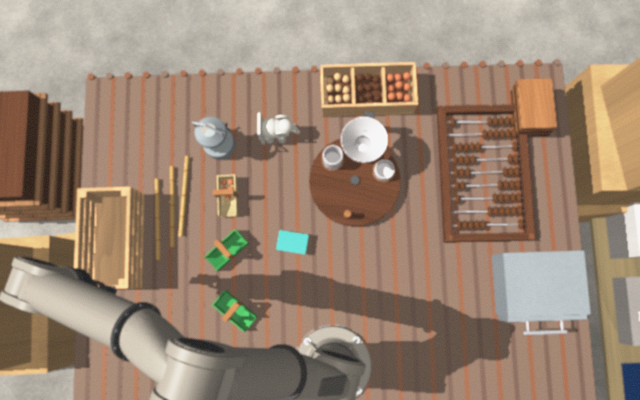

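Scene view: turntable around (272,238), handle (288,201), funnel (257,240), tins at (293,248) and (262,262). The scoop candidates are plywood (407,237), green (404,190) and green (395,150); in the top view they sit at (227,195), (227,250) and (235,310). The plywood one fits because it isn't green and it holds beads. Next I'll confirm it in an enlarged crop.

```bash
cat > h.py <<'E'
import numpy as np, cv2
from bench import telemetry, grab_frame, calibration, order, silhouettes, r
from scipy.spatial.transform import Rotation as R
def proj(n,P):
    c=calibration(n); T=np.linalg.inv(c["world_from_camera"]); p=np.atleast_2d(P)@T[:3,:3].T+T[:3,3]
    s=p[:,:2]/p[:,2:]; s=s*(1+c["k1"]*(s**2).sum(1,keepdims=True))
    return s*[c["fx"],c["fy"]]+[c["cx"],c["cy"]]
def ray(n,uv):
    c=calibration(n); d=(np.array(uv,float)-[c["cx"],c["cy"]])/[c["fx"],c["fy"]]; s=d.copy()
    for _ in range(10): s=d/(1+c["k1"]*(s@s))
    W=np.array(c["world_from_camera"]); return W[:3,3],W[:3,:3]@np.r_[s,1]
def at(n,uv,z):
    o,d=ray(n,uv); return (o+d*(z-o[2])/d[2]).round(4)
E
python3 - <<'E'
from h import *
a=cv2.imread("pics/scene0.png");b=cv2.imread("pics/top0.png")
s=lambda im,x,y,w,h,k:cv2.resize(im[y:y+h,x:x+w],None,fx=k,fy=k,interpolation=cv2.INTER_CUBIC)
top=np.hstack([s(a,215,185,120,100,3.3),s(a,365,185,120,100,3.3)])
bot=np.hstack([s(b,300,110,120,85,3.3),s(b,190,150,120,85,3.3)])
cv2.imwrite("pics/crop1.png",np.vstack([top,bot])[:600,:800])
grab_frame("scene");grab_frame("top")
for n in("scene","top"):
  for t in("turn_handle","turntable","tall_tin","low_tin","bowl","scoop","scoop_bar","tin_box","elephant","lantern","rod0"):
    for d in silhouettes(t,n)[:4]:
        if d["p"]>.2: print(n,t,round(d["p"],2),np.round(d["extent"],1),d["mask"].sum())
E
```

```text
scene turn_handle 0.97 [273.9 237.7  96.8  86.7] 3318
scene turntable 0.74 [274.8 245.6  96.2 102.2] 5618
scene turntable 0.65 [273.6 238.3  90.3  81. ] 3343
scene tall_tin 0.77 [295.1 250.3  19.5  29. ] 492
scene low_tin 0.64 [273.7 236.8  93.   83.6] 3346
scene low_tin 0.36 [452.8 246.3  11.   72.2] 324
scene bowl 0.65 [265.8 254.6  20.7  25.1] 303
scene bowl 0.52 [476.9 227.6  18.2  72.2] 335
scene scoop 0.87 [402.8 191.6  40.9  37.6] 782
scene scoop 0.86 [394.8 150.6  38.4  37. ] 795
scene scoop 0.76 [408.  238.2  27.8  35.7] 613
scene scoop 0.4 [478.3 228.8  21.2  75.9] 326
scene scoop_bar 0.9 [402.2 191.2  41.6  40. ] 853
scene scoop_bar 0.88 [405.6 236.   25.9  44.6] 700
scene scoop_bar 0.73 [395.9 151.7  39.1  34.3] 725
scene tin_box 0.71 [342.7 195.1  31.4  25.6] 576
scene tin_box 0.56 [274.1 237.3  91.9  86.1] 3333
scene elephant 0.59 [351.4 288.6  43.5  46.9] 1182
scene elephant 0.43 [425.4 276.8  48.5  55.2] 1920
scene lantern 0.6 [274.9 243.6  92.9  97.8] 5513
scene lantern 0.57 [425.9 278.9  46.9  57.5] 1919
scene rod0 0.84 [461.2 237.6  19.6  73.1] 348
scene rod0 0.78 
[... 318 characters left out ...]
 383
top tall_tin 0.57 [355.6 184.3  93.   84.7] 4861
top low_tin 0.59 [383.3 170.9  14.6  20.9] 296
top bowl 0.75 [383.1 169.1  17.6  23.2] 318
top bowl 0.66 [363.4 144.3  14.8  14.6] 170
top scoop 0.94 [234.  311.8  43.6  37.5] 925
top scoop 0.82 [226.6 248.2  44.3  37.7] 930
top scoop 0.69 [226.3 197.6  25.2  45. ] 826
top scoop_bar 0.75 [232.9 310.9  45.1  43.1] 994
top scoop_bar 0.7 [225.9 195.6  26.8  45. ] 808
top scoop_bar 0.69 [226.4 252.3  41.5  42.4] 860
top tin_box 0.63 [290.4 241.1  32.2  22.2] 536
top elephant 0.68 [280.1 131.3  38.7  27.3] 893
top lantern 0.97 [215.  139.8  43.2  46.6] 1301
top rod0 0.81 [155.6 218.5   4.4  80. ] 366
top rod0 0.57 [171.7 205.    3.   83.4] 367
```

View pics/crop1.png

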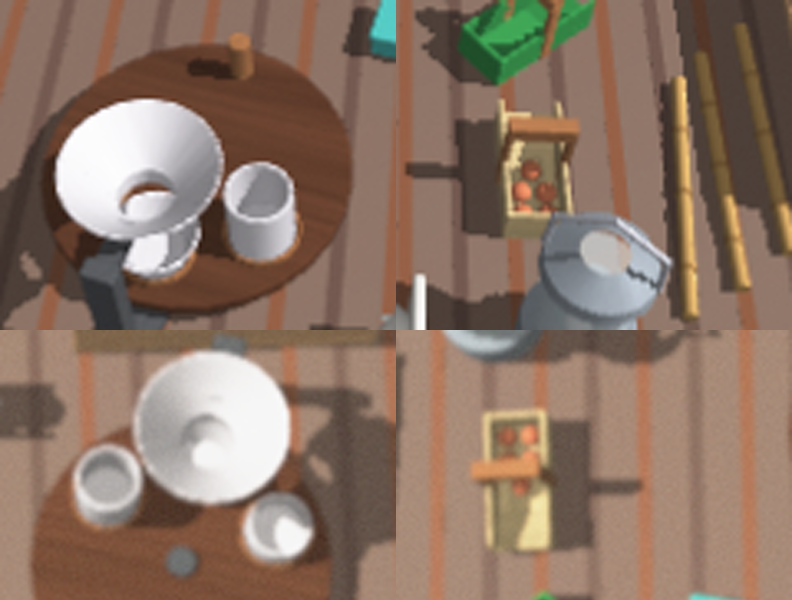

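The crop confirms it. The wooden scoop at scene (407,237) / top (227,195) holds the red-brown beads, with its closed end towards the lantern and its lip towards the robot. The taller tin stands at scene (293,248) / top (332,157), on the +y side, so the turn is clockwise and the handle moves to +y. Now the geometry.

```bash
cat > m.py <<'E'
from h import *
from scipy.optimize import least_squares
T=cv2.imread("pics/top0.png");S=cv2.imread("pics/scene0.png")
def comp(im,lo,hi,box,n=1):
    m=cv2.inRange(cv2.cvtColor(im,cv2.COLOR_BGR2HSV),lo,hi); k=np.zeros_like(m); x,y,w,h=box; k[y:y+h,x:x+w]=m[y:y+h,x:x+w]
    N,l,s,c=cv2.connectedComponentsWithStats(k); o=1+np.argsort(-s[1:,4]); return [(s[i],c[i].round(1),l==i) for i in o[:n]]
# funnel rim in top: white blob -> ellipse
f=comp(T,(0,0,150),(180,60,255),(338,110,55,55))[0]; print("funnel",f[0],f[1])
cn=max(cv2.findContours(f[2].astype('uint8'),0,1)[0],key=len); e=cv2.minEnclosingCircle(cn); el=cv2.fitEllipse(cv2.convexHull(cn)); print(e,el); print("rim",at("top",el[0],.174))
for nm,im,box in(("top",T,(335,203,25,20)),("scene",S,(278,190,20,25))):
    for c in comp(im,(5,130,90),(20,255,255),box,2): print("handle",nm,c[0],c[1])
for nm,im,box in(("top",T,(205,175,45,45)),("scene",S,(388,210,40,45))):
    for c in comp(im,(5,120,100),(20,255,255),box,2): print("bar",nm,c[0],c[1],cv2.minAreaRect(np.argwhere(c[2])[:,::-1].astype(np.float32)))
E
python3 m.py; python3 - <<'E'
from h import *
T=cv2.imread("pics/top0.png");S=cv2.imread("pics/scene0.png")
s=lambda im,x,y,w,h,k:cv2.resize(im[y:y+h,x:x+w],None,fx=k,fy=k,interpolation=cv2.INTER_NEAREST)
cv2.imwrite("pics/crop2.png",np.vstack([np.hstack([s(S,380,205,50,50,6),s(T,200,165,50,50,6)]),np.hstack([s(S,270,180,50,50,6),s(T,325,190,50,50,6)])]))
E
```

```text
funnel [ 338  116   50   48 1836] [362.9 139.4]
((360.2874450683594, 143.61412048339844), 29.538928985595703) ((361.109375, 141.1829376220703), (46.50826644897461, 56.72753143310547), 49.28034210205078)
rim [ 0.6519 -0.1028  0.174 ]
handle top [335 203  25  20 374] [346.3 212. ]
handle scene [278 190  20  25 282] [287.5 205.9]
bar top [213 186  22  14 169] [224.3 192.1] ((223.54998779296875, 193.35000610351562), (12.727922439575195, 21.07178497314453), 81.8698959350586)
bar top [228 179   5   6  26] [230.  181.5] ((230.0, 181.5), (5.0, 4.0), 90.0)
bar scene [399 220  22  10 152] [409.4 223.9] ((409.4060974121094, 224.28453063964844), (21.128650665283203, 8.514531135559082), 3.012787342071533)
bar scene [400 234   9  15  72] [403.7 240.8] ((403.4923095703125, 240.8615264892578), (6.665640354156494, 15.085396766662598), 15.255118370056152)
```

View pics/crop2.png

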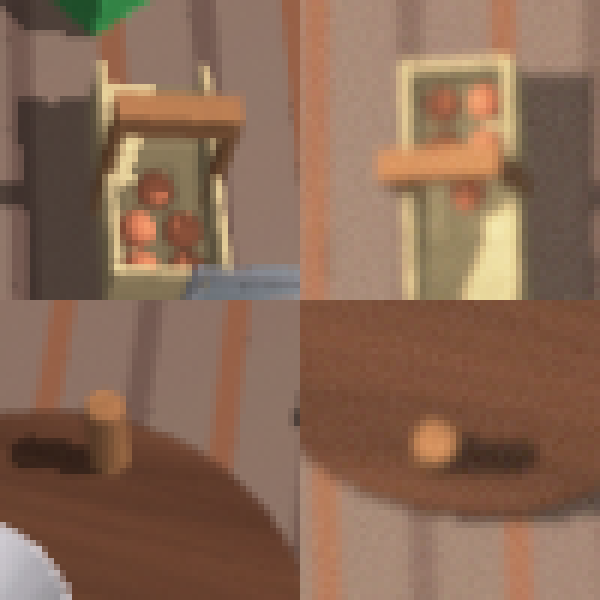

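```bash
cat > fit.py <<'E'
from h import *
from scipy.optimize import least_squares
h=[("top",(347.3,213.2)),("scene",(287.8,196.7))]
for n,uv in h: print("handle",n,at(n,uv,.085))
print("rim",at("top",(364.1,139.2),.174),at("scene",(257.1,235),.174))
print("bar",at("top",(223,192.7),.09),at("scene",(410,224),.085))
for uv in((216.7,174.5),(236.5,173.8)): print("back",at("top",uv,.04))
for uv in((397,215.3),(414.3,216)): print("front",at("scene",uv,.04))
def res(p):
    a,rr=p[:2],p[2]; d=np.array([np.cos(rr),np.sin(rr)])
    H=np.r_[a-.115*d,.085]; F=np.r_[a+.095*d,.174]
    return np.r_[proj("top",H)[0]-h[0][1],proj("scene",H)[0]-h[1][1],proj("top",F)[0]-(364.1,139.2)]
s=least_squares(res,[.6,-.06,0]);print("table",s.x.round(4),s.fun.round(1))
a=s.x[:2]
for k,n in((1,"+60"),(0,"0"),(-1,"-60")):
    t=s.x[2]+k*np.pi/3; q=a+.095*np.array([np.cos(t),np.sin(t)]); print(n,q.round(3),[proj(c,np.r_[q,z])[0].round(0) for c in("scene","top") for z in(.035,.07,.105)])
for k in(0,-1):
    t=s.x[2]+np.pi+k*np.pi/3; print("handle",k,(a+.115*np.array([np.cos(t),np.sin(t)])).round(4))
o=telemetry.get_obs();print(R.from_rotvec(o["orientation"]).as_matrix().round(3))
for nm,z,n,uv in(("lantern",.0,"scene",(418,300)),("lantern top",.2,"top",(209,130)),("tinbox",.032,"top",(290.4,241)),("elephant",.1,"top",(278,128)),("green",.04,"top",(227,250)),("rodL",.014,"top",(186,157)),("rod end",.014,"top",(179,236))): print(nm,at(n,uv,z))
E
python3 fit.py
```

```text
handle top [ 0.4544 -0.0588  0.085 ]
handle scene [ 0.4547 -0.0562  0.085 ]
rim [ 0.6576 -0.1117  0.174 ] [ 0.6581 -0.1101  0.174 ]
bar [0.5281 0.3163 0.09  ] [0.5318 0.3192 0.085 ]
back [0.5965 0.3464 0.04  ]
back [0.5968 0.2837 0.04  ]
front [0.4701 0.2893 0.04  ]
front [0.469  0.3432 0.04  ]
table [ 0.5657 -0.0872 -0.2606] [-0.4 -0.  -0.4 -0.1 -0.   0. ]
+60 [ 0.633 -0.02 ] [array([294., 255.]), array([293., 249.]), array([293., 243.]), array([332., 160.]), array([333., 157.]), array([333., 154.])]
0 [ 0.657 -0.112] [array([262., 260.]), array([261., 254.]), array([259., 248.]), array([361., 152.]), array([362., 149.]), array([363., 146.])]
-60 [ 0.59  -0.179] [array([243., 240.]), array([242., 233.]), array([240., 227.]), array([383., 172.]), array([384., 169.]), array([386., 167.])]
handle 0 [ 0.4545 -0.0576]
handle -1 [0.5358 0.0239]
[[-0.921  0.389  0.   ]
 [ 0.389  0.921  0.   ]
 [ 0.     0.    -1.   ]]
lantern [0.7327 0.3434 0.    ]
lantern top [0.6918 0.3343 0.2   ]
tinbox [0.3802 0.1185 0.032 ]
elephant [0.723  0.1449 0.1   ]
green [0.3575 0.3142 0.04  ]
rodL [0.6633 0.4516 0.014 ]
rod end [0.408  0.4711 0.014 ]
```

The fit is consistent: residuals are at most 0.4 px, and the tin rim seen at the +60° seat matches a 105 mm height, so that is the tall tin. The handle goes from (0.4545,-0.0576) to (0.536,0.024). Moving over to the handle.

Emit:
apply_moves(moves=[[0, 0, -0.667, 0, 0, 0, 1], [0, 0, -0.667, 0, 0, 0, 1], [0, 0, 0, -0.0241, -0.0299, 0, 1], [0, 0, 0, -0.0241, -0.0299, 0, 1], [0, 0, 0, -0.0241, -0.0299, 0, 1], [0, 0, 0, -0.0241, -0.0299, 0, 1], [0, 0, 0, -0.0241, -0.0299, 0, 1], [0, 0, 0, -0.0241, -0.0299, 0, 1]])

```text
clock: 1.97
tcp_pos: [0.3569, 0.4095, 0.2315]
orientation: [0.407, 3.115, 0.001]
contact_force: [1.9, -0.5, 0.5]
grip_width: 0.0855
gripper_force: 0.0
```

Emit:
apply_moves(moves=[[0, 0, 0, -0.0241, -0.0299, 0, 1], [0, 0, 0, -0.0241, -0.0299, 0, 1], [0, 0, 0, -0.0241, -0.0299, 0, 1], [0, 0, 0, -0.0241, -0.0299, 0, 1], [0, 0, 0, -0.0241, -0.0299, 0, 1], [0, 0, 0, -0.0241, -0.0299, 0, 1], [0, 0, 0, -0.0101, -0.0354, 0, 1], [0, 0, 0, -0.0101, -0.0354, 0, 1]])

```text
clock: 2.63
tcp_pos: [0.4518, 0.1252, 0.2315]
orientation: [0.409, 3.114, 0.001]
contact_force: [0.1, -0.9, 0.4]
grip_width: 0.085
gripper_force: 0.0
```

Emit:
apply_moves(moves=[[0, 0, 0, -0.0101, -0.0354, 0, 1], [0, 0, 0, -0.0101, -0.0354, 0, 1], [0, 0, 0, -0.0101, -0.0354, 0, 1], [0, 0, 0, -0.0101, -0.0354, 0, 1], [0, 0, 0, -0.0101, -0.0354, 0, 1], [0, 0, 0, 0, 0, 0, 1], [0, 0, 0, 0, 0, 0, 1], [0, 0, 0, 0, 0, 0, 1]])

```text
clock: 3.3
tcp_pos: [0.4546, -0.0564, 0.2314]
orientation: [0.408, 3.115, 0.001]
contact_force: [0.1, 0.3, 0.6]
grip_width: 0.0851
gripper_force: 0.0
```

```bash
cat > d.py <<'E'
import sys
from h import *
# target x y z [yaw of tool y deg]: shift in tool axes (now)
o=telemetry.get_obs(); M=R.from_rotvec(o["orientation"]).as_matrix(); p=o["tcp_pos"]
print("t",round(o["clock"],2),"p",p.round(4),"yaw y",np.degrees(np.arctan2(M[1,1],M[0,1])).round(1),"z",M[:,2].round(3),"q",o["joints"].round(2),"F",o["contact_force"].round(1),"w",round(o["grip_width"],4),o["gripper_force"])
if len(sys.argv)>1: print("d tool",(M.T@(np.array([float(v) for v in sys.argv[1:4]])-p)).round(4))
E
python3 d.py .4545 -.0576 .048
```

```text
t 3.3 p [ 0.4546 -0.0564  0.2314] yaw y 75.1 z [ 0.  0. -1.] q [-0.36  0.11  0.38  2.07 -0.05  0.97  1.36] F [0.1 0.3 0.6] w 0.0851 0.0
d tool [-0.0002 -0.0013  0.1834]
```

Emit:
apply_moves(moves=[[0, 0, 0, 0, -0.001, 0.036, 1], [0, 0, 0, 0, 0, 0.036, 1], [0, 0, 0, 0, 0, 0.036, 1], [0, 0, 0, 0, 0, 0.036, 1], [0, 0, 0, 0, 0, 0.025, 1], [0, 0, 0, 0, 0, 0.014, 1], [0, 0, 0, 0, 0, 0, 0], [0, 0, 0, 0, 0, 0, -1]], grip_force=40)

```text
clock: 3.97
tcp_pos: [0.4541, -0.0566, 0.0479]
orientation: [-0.404, -3.114, -0.0]
contact_force: [-0.2, -0.1, 0.2]
grip_width: 0.0636
gripper_force: 0.0
```

Emit:
apply_moves(moves=[[0, 0, 0, 0, 0, 0, -1], [0, 0, 0, 0, 0, 0, -1], [0, 0, 0, 0, 0, 0, -1], [0, 0, 0, 0, 0, 0, -1], [0, 0, 0, 0, 0, 0, -1], [0, 0, 0, 0, 0, 0, -1], [0, 0, 0, 0, 0, 0, -1], [0, 0, 0, 0, 0, 0, -1]])

```text
clock: 4.63
tcp_pos: [0.4552, -0.0578, 0.0495]
orientation: [0.407, 3.113, 0.001]
contact_force: [-1.2, 0.7, 6.2]
grip_width: 0.0209
gripper_force: 38.7
```

```bash
python3 d.py .4545 -.0576 .048
```

```text
t 4.63 p [ 0.4552 -0.0578  0.0495] yaw y 75.1 z [ 0.002  0.001 -1.   ] q [-0.26  0.42  0.3   2.22 -0.25  0.53  1.54] F [-1.2  0.7  6.2] w 0.0209 38.748552203178406
d tool [0.0007 0.     0.0015]
```

Emit:
apply_moves(moves=[[0, 0, 0.25, 0, 0.003, 0, -1], [0, 0, 0.25, 0, 0.003, 0, -1], [0, 0, 0.5, -0.00016, 0.00602, 0, -1], [0, 0, 0.5, -0.00016, 0.00602, 0, -1], [0, 0, 0.5, -0.00016, 0.00602, 0, -1], [0, 0, 0.5, -0.00016, 0.00602, 0, -1], [0, 0, 0.5, -0.00016, 0.00602, 0, -1], [0, 0, 0.5, -0.00016, 0.00602, 0, -1]])

```text
clock: 5.3
tcp_pos: [0.4728, -0.0202, 0.0495]
orientation: [0.972, 2.986, 0.001]
contact_force: [-2.6, -1.1, 7.4]
grip_width: 0.0208
gripper_force: 39.3
```

Emit:
apply_moves(moves=[[0, 0, 0.5, -0.00016, 0.00602, 0, -1], [0, 0, 0.5, -0.00016, 0.00602, 0, -1], [0, 0, 0.5, -0.00016, 0.00602, 0, -1], [0, 0, 0.5, -0.00016, 0.00602, 0, -1], [0, 0, 0.5, -0.00016, 0.00602, 0, -1], [0, 0, 0.5, -0.00016, 0.00602, 0, -1], [0, 0, 0.5, -0.00016, 0.00602, 0, -1], [0, 0, 0.5, -0.00016, 0.00602, 0, -1]])

```text
clock: 5.97
tcp_pos: [0.5091, 0.0127, 0.0496]
orientation: [1.571, 2.718, 0.004]
contact_force: [-0.2, 0.6, 4.4]
grip_width: 0.0214
gripper_force: 39.0
```

Emit:
apply_moves(moves=[[0, 0, 0.5, -0.00016, 0.00602, 0, -1], [0, 0, 0.5, -0.00016, 0.00602, 0, -1], [0, 0, 0.5, -0.00016, 0.00602, 0, -1], [0, 0, 0.5, -0.00016, 0.00602, 0, -1], [0, 0, 0.25, 0, 0.003, 0, -1], [0, 0, 0.25, 0, 0.003, 0, -1], [0, 0, 0, 0, 0, 0, -1], [0, 0, 0, 0, 0, 0, -1]])

```text
clock: 6.63
tcp_pos: [0.5365, 0.024, 0.0496]
orientation: [1.909, 2.493, 0.003]
contact_force: [-0.2, 0.4, 7.4]
grip_width: 0.021
gripper_force: 39.7
```

```bash
python3 d.py .5358 .0239 .048
```

```text
t 6.63 p [0.5365 0.024  0.0496] yaw y 15.1 z [ 0.002  0.001 -1.   ] q [-0.61  0.57  0.58  2.06 -0.51  0.65  0.58] F [-0.2  0.4  7.4] w 0.021 39.66536343097687
d tool [ 0.0001 -0.0007  0.0016]
```

Emit:
apply_moves(moves=[[0, 0, 0, 0, 0, 0, 1], [0, 0, 0, 0, 0, 0, 1], [0, 0, 0, 0, 0, 0, 1], [0, 0, 0, 0, 0, 0, 1], [0, 0, 0, 0, 0, 0, 1], [0, 0, 0, 0, 0, -0.02, 1], [0, 0, 0, 0, 0, -0.04, 1], [0, 0, 0, 0, 0, -0.04, 1]])

```text
clock: 7.3
tcp_pos: [0.5339, 0.0232, 0.1483]
orientation: [-1.91, -2.492, 0.006]
contact_force: [0.5, 0.3, -0.1]
grip_width: 0.0854
gripper_force: 0.0
```

Emit:
apply_moves(moves=[[0, 0, 0, 0, 0, -0.04, 1], [0, 0, 0, 0, 0, -0.04, 1], [0, 0, 0, 0, 0, -0.04, 1], [0, 0, 0, 0, 0, -0.03, 1], [0, 0, 0, 0, 0, 0, 1], [0, 0, 0, 0, 0, 0, 1], [0, 0, 0, 0, 0, 0, 1], [0, 0, 0, 0, 0, 0, 1]])

```text
clock: 7.97
tcp_pos: [0.5343, 0.0237, 0.2967]
orientation: [-1.909, -2.493, 0.003]
contact_force: [-0.6, 0.2, -0.4]
grip_width: 0.0855
gripper_force: 0.0
```

```bash
python3 - <<'E'
from h import *
a=grab_frame("scene");b=grab_frame("top")
s=lambda im,x,y,w,h,k:cv2.resize(im[y:y+h,x:x+w],None,fx=k,fy=k,interpolation=cv2.INTER_CUBIC)
cv2.imwrite("pics/turned.png",np.hstack([s(a,205,170,150,130,2.6),s(b,290,100,150,130,2.6)]))
ax=np.array([.5657,-.0872])
for k in(0,-1,-2):
    t=-.2606+k*np.pi/3;q=ax+.095*np.array([np.cos(t),np.sin(t)]);print(k,[proj(c,np.r_[q,.105 if k==0 else .07])[0].round() for c in("scene","top")])
print(proj("scene",[.5358,.0239,.085]),proj("top",[.5358,.0239,.085]))
E
python3 d.py
```

```text
0 [array([259., 248.]), array([363., 146.])]
-1 [array([242., 233.]), array([384., 169.])]
-2 [array([255., 209.]), array([378., 199.])]
[[311.10146863 219.40434495]] [[319.17255303 187.5594941 ]]
t 8.07 p [0.5345 0.0235 0.2968] yaw y 15.1 z [-0.003 -0.001 -1.   ] q [-0.85  0.23  0.83  1.85 -0.19  1.15  0.31] F [ 0.1 -0.2 -0.3] w 0.0855 0.0
```

View pics/turned.png

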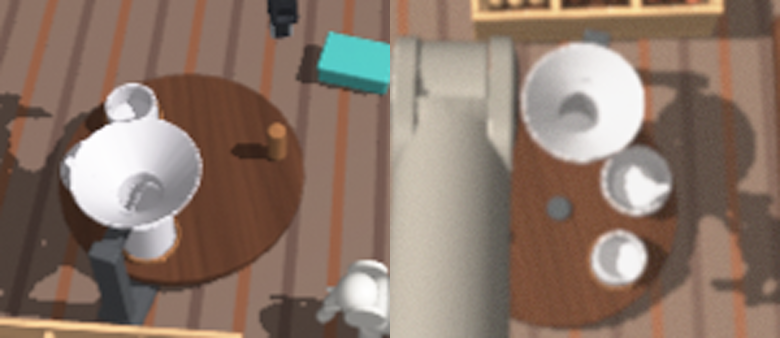

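The right picture shows the tall tin under the funnel. The handle is at scene (311,219), where the click should put it. Before picking up the scoop, I'll test the pour pose empty-handed.

Emit:
apply_moves(moves=[[0, 0, 0.827, 0, 0, 0, 1], [0, 0, 0.827, 0, 0, 0, 1], [0, 0, 0.827, 0, 0, 0, 1], [0, 0, 0.827, 0, 0, 0, 1], [0, 0, 0.827, 0, 0, 0, 1], [0, 0, 0, -0.0188, 0.028, 0.006, 1], [0, 0, 0, -0.0188, 0.028, 0.006, 1], [0, 0, 0, -0.0188, 0.028, 0.006, 1]])

```text
clock: 8.73
tcp_pos: [0.6092, -0.0458, 0.2788]
orientation: [-2.398, -2.028, 0.002]
contact_force: [0.2, 0.2, 0.1]
grip_width: 0.0853
gripper_force: 0.0
```

Emit:
apply_moves(moves=[[0, 0, 0, -0.0188, 0.028, 0.006, 1], [0, 0, 0, -0.0188, 0.028, 0.006, 1], [0, 0, 0, -0.0188, 0.028, 0.006, 1], [-1, 0, 0, 0, 0, 0, 1], [-1, 0, 0, 0, 0, 0, 1], [-1, 0, 0, 0, 0, 0, 1], [-1, 0, 0, 0, 0, 0, 1], [-1, 0, 0, 0, 0, 0, 1]])

```text
clock: 9.4
tcp_pos: [0.6814, -0.1166, 0.2614]
orientation: [2.064, 1.739, 0.467]
contact_force: [1.1, 0.1, -0.2]
grip_width: 0.0852
gripper_force: 0.0
```

Emit:
apply_moves(moves=[[-1, 0, 0, 0, 0, 0, 1], [-1, 0, 0, 0, 0, 0, 1], [-1, 0, 0, 0, 0, 0, 1], [-0.5, 0, 0, 0, 0, 0, 1], [0, 0, 0, 0, 0, 0, 1], [0, 0, 0, 0, 0, 0, 1], [0, 0, 0, 0, 0, 0, 1], [0, 0, 0, 0, 0, 0, 1]])

```text
clock: 10.07
tcp_pos: [0.6867, -0.106, 0.2639]
orientation: [1.915, 1.64, 0.656]
contact_force: [0.4, 0.5, 0.6]
grip_width: 0.0855
gripper_force: 0.0
```

```bash
python3 d.py .682 -.116 .261
```

```text
t 10.07 p [ 0.6867 -0.106   0.2639] yaw y -9.5 z [ 0.666 -0.081 -0.741] q [-0.67  0.28  0.84  2.11 -1.08  0.2   0.92] F [0.4 0.5 0.6] w 0.0855 0.0
d tool [-0.0107 -0.0042 -0.0002]
```

Tilting straight outward stalls at 42° because joint 6 is near its limit. I'll test swinging the pour direction sideways, which should put the wrist mid-range.

Emit:
apply_moves(moves=[[0, -0.67, 0.741, 0, 0, 0, 1], [0, -0.67, 0.741, 0, 0, 0, 1], [0, -0.67, 0.741, 0, 0, 0, 1], [0, -0.67, 0.741, 0, 0, 0, 1], [0, -0.67, 0.741, 0, 0, 0, 1], [0, -0.67, 0.741, 0, 0, 0, 1], [0, -0.67, 0.741, 0, 0, 0, 1], [0, -0.67, 0.741, 0, 0, 0, 1]])

```text
clock: 10.73
tcp_pos: [0.6866, -0.1051, 0.261]
orientation: [2.312, 0.823, 0.324]
contact_force: [-0.1, -0.5, 0.0]
grip_width: 0.0851
gripper_force: 0.0
```

Emit:
apply_moves(moves=[[0, -0.67, 0.741, 0, 0, 0, 1], [0, -0.67, 0.741, 0, 0, 0, 1], [-1, 0, 0, 0, 0, 0, 1], [-1, 0, 0, 0, 0, 0, 1], [0, 0, 0, 0, 0, 0, 1], [0, 0, 0, 0, 0, 0, 1], [0, 0, 0, 0, 0, 0, 1], [0, 0, 0, 0, 0, 0, 1]])

```text
clock: 11.4
tcp_pos: [0.6867, -0.1065, 0.2625]
orientation: [2.176, 0.528, 0.278]
contact_force: [0.1, -0.2, -0.3]
grip_width: 0.0853
gripper_force: 0.0
```

```bash
python3 d.py .682 -.116 .261
```

```text
t 11.4 p [ 0.6867 -0.1065  0.2625] yaw y -63.3 z [ 0.376 -0.699 -0.608] q [-1.17  1.02  1.45  1.93 -0.37  0.52 -0.92] F [ 0.1 -0.2 -0.3] w 0.0853 0.0
d tool [-0.0086  0.0027  0.0058]
```

Emit:
apply_moves(moves=[[1, 0, 0, 0, 0, 0, 1], [1, 0, 0, 0, 0, 0, 1], [1, 0, 0, 0, 0, 0, 1], [1, 0, 0, 0, 0, 0, 1], [1, 0, 0, 0, 0, 0, 1], [1, 0, 0, 0, 0, 0, 1], [1, 0, 0, 0, 0, 0, 1], [1, 0, 0, 0, 0, 0, 1]])

```text
clock: 12.07
tcp_pos: [0.6868, -0.1069, 0.265]
orientation: [2.983, 0.735, 0.054]
contact_force: [0.8, 0.0, -1.3]
grip_width: 0.0853
gripper_force: 0.0
```

Emit:
apply_moves(moves=[[0.75, 0, 0, 0, 0, 0, 1], [0, 0, 0, 0, 0, 0, 1], [0, 0, -1, 0, 0, 0, 1], [0, 0, -1, 0, 0, 0, 1], [0, 0, -1, 0, 0, 0, 1], [0, 0, -1, 0, 0, 0, 1], [0, 0, -1, 0, 0, 0, 1], [0, 0, -1, 0, 0, 0, 1]])

```text
clock: 12.73
tcp_pos: [0.6865, -0.1053, 0.2621]
orientation: [2.659, 1.664, 0.019]
contact_force: [0.1, 0.2, 0.1]
grip_width: 0.0851
gripper_force: 0.0
```

```bash
python3 d.py .532 .316 .25
```

```text
t 12.73 p [ 0.6865 -0.1053  0.2621] yaw y -25.9 z [ 0.013  0.003 -1.   ] q [-0.47  0.6   0.83  1.52 -0.47  1.22 -0.01] F [0.1 0.2 0.1] w 0.0851 0.0
d tool [ 0.3113 -0.3233  0.0112]
```

```bash
cat >> d.py <<'E'
if len(sys.argv)>4: # target yaw of tool y, tilt (deg)
    y=np.radians(float(sys.argv[4])); Mt=np.array([[-np.sin(y),np.cos(y),0],[np.cos(y),np.sin(y),0],[0,0,-1]])@R.from_euler("x",-float(sys.argv[5]),degrees=True).as_matrix()
    print("turn units",(np.degrees(R.from_matrix(M.T@Mt).as_rotvec())/6).round(3), "d in target axes",(Mt.T@(np.array([float(v) for v in sys.argv[1:4]])-p)).round(4))
E
python3 d.py .532 .316 .25 0 0
```

```text
t 12.73 p [ 0.6865 -0.1053  0.2621] yaw y -25.9 z [ 0.013  0.003 -1.   ] q [-0.47  0.6   0.83  1.52 -0.47  1.22 -0.01] F [0.1 0.2 0.1] w 0.0851 0.0
d tool [ 0.3113 -0.3233  0.0112]
turn units [ 0.116 -0.053 -4.32 ] d in target axes [ 0.4213 -0.1545  0.0121]
```

Emit:
apply_moves(moves=[[0.023, -0.011, -0.864, 0, 0, 0, 1], [0.023, -0.011, -0.864, 0, 0, 0, 1], [0.023, -0.011, -0.864, 0, 0, 0, 1], [0.023, -0.011, -0.864, 0, 0, 0, 1], [0.023, -0.011, -0.864, 0, 0, 0, 1], [0, 0, 0, 0.0351, -0.0129, 0.001, 1], [0, 0, 0, 0.0351, -0.0129, 0.001, 1], [0, 0, 0, 0.0351, -0.0129, 0.001, 1]])

```text
clock: 13.4
tcp_pos: [0.6478, 0.0003, 0.259]
orientation: [-2.23, -2.213, -0.0]
contact_force: [1.3, 1.0, -1.0]
grip_width: 0.0852
gripper_force: 0.0
```

Emit:
apply_moves(moves=[[0, 0, 0, 0.0351, -0.0129, 0.001, 1], [0, 0, 0, 0.0351, -0.0129, 0.001, 1], [0, 0, 0, 0.0351, -0.0129, 0.001, 1], [0, 0, 0, 0.0351, -0.0129, 0.001, 1], [0, 0, 0, 0.0351, -0.0129, 0.001, 1], [0, 0, 0, 0.0351, -0.0129, 0.001, 1], [0, 0, 0, 0.0351, -0.0129, 0.001, 1], [0, 0, 0, 0.0351, -0.0129, 0.001, 1]])

```text
clock: 14.07
tcp_pos: [0.5458, 0.2831, 0.2516]
orientation: [-2.226, -2.215, -0.002]
contact_force: [0.1, 0.1, -0.6]
grip_width: 0.0857
gripper_force: 0.0
```

Emit:
apply_moves(moves=[[0, 0, 0, 0.0351, -0.0129, 0.001, 1], [0, 0, 0, 0, 0, 0, 1], [0, 0, 0, 0, 0, 0, 1], [0, 0, 0, 0, 0, 0, 1], [0, 0, 0, 0, 0, 0, 1], [0, 0, 0, 0, 0, 0, 1], [0, 0, 0, 0, 0, 0, 1], [0, 0, 0, 0, 0, 0, 1]], grip_force=80)

```text
clock: 14.73
tcp_pos: [0.5345, 0.3159, 0.2499]
orientation: [-2.228, -2.212, 0.001]
contact_force: [0.9, 0.2, 0.1]
grip_width: 0.0853
gripper_force: 0.0
```

```bash
python3 d.py .532 .316 .067 0 0
```

```text
t 14.73 p [0.5345 0.3159 0.2499] yaw y -0.4 z [-0.002  0.001 -1.   ] q [-1.15  0.44  0.71  1.71 -0.31  1.11 -0.36] F [0.9 0.2 0.1] w 0.0853 0.0
d tool [-0.     -0.0021  0.1829]
turn units [-0.019 -0.009 -0.066] d in target axes [ 1.000e-04 -2.500e-03  1.829e-01]
```

Emit:
apply_moves(moves=[[0, 0, 0, 0, -0.0025, 0.036, 1], [0, 0, 0, 0, 0, 0.036, 1], [0, 0, 0, 0, 0, 0.036, 1], [0, 0, 0, 0, 0, 0.036, 1], [0, 0, 0, 0, 0, 0.025, 1], [0, 0, 0, 0, 0, 0.014, 1], [0, 0, 0, 0, 0, 0, 1], [0, 0, 0, 0, 0, 0, -0.4]], grip_force=80)

```text
clock: 15.4
tcp_pos: [0.5316, 0.3168, 0.0671]
orientation: [-2.226, -2.214, 0.002]
contact_force: [0.0, 0.1, 1.1]
grip_width: 0.0754
gripper_force: 0.0
```

Emit:
apply_moves(moves=[[0, 0, 0, 0, 0, 0, -0.5], [0, 0, 0, 0, 0, 0, -0.55], [0, 0, 0, 0, 0, 0, -0.6], [0, 0, 0, 0, 0, 0, -0.7], [0, 0, 0, 0, 0, 0, -1], [0, 0, 0, 0, 0, 0, -1], [0, 0, 0, 0, 0, 0, -1], [0, 0, 0, 0, 0, 0, -1]])

```text
clock: 16.07
tcp_pos: [0.5315, 0.3177, 0.0678]
orientation: [-2.225, -2.214, -0.001]
contact_force: [-1.6, 0.0, 7.2]
grip_width: 0.0148
gripper_force: 78.7
```

```bash
python3 d.py .532 .316 .067 0 0; python3 - <<'E'
from h import *
a=grab_frame("scene");b=grab_frame("top")
s=lambda im,x,y,w,h,k:cv2.resize(im[y:y+h,x:x+w],None,fx=k,fy=k,interpolation=cv2.INTER_CUBIC)
cv2.imwrite("pics/grip.png",np.hstack([s(a,360,170,100,100,3.9),s(b,180,130,100,100,3.9)]))
E
```

```text
t 16.07 p [0.5315 0.3177 0.0678] yaw y -0.3 z [-0.001  0.002 -1.   ] q [-1.05  0.65  0.57  1.85 -0.48  0.79 -0.23] F [-1.6  0.   7.2] w 0.0148 78.70296478271484
d tool [-0.0017  0.0005  0.0008]
turn units [-0.014 -0.021 -0.046] d in target axes [-0.0017  0.0005  0.0008]
```

View pics/grip.png

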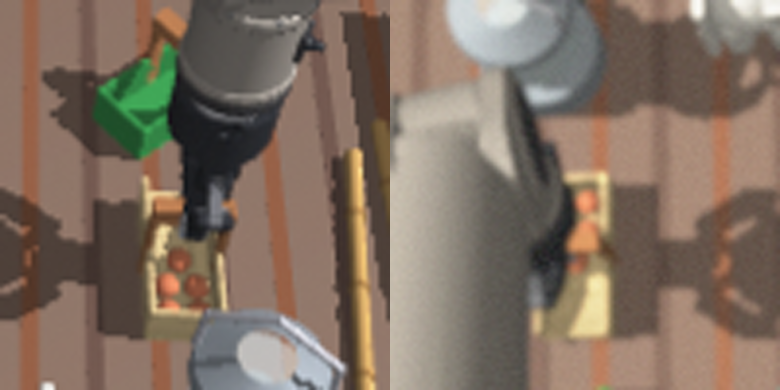

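Gripped: width 14.8 mm at 79 N, with the fingers on the bar of the wooden scoop (scene 410,224). Lifting gently now.

Emit:
apply_moves(moves=[[0, 0, 0, 0, 0, -0.004, -1], [0, 0, 0, 0, 0, -0.01, -1], [0, 0, 0, 0, 0, -0.02, -1], [0, 0, 0, 0, 0, -0.028, -1], [0, 0, 0, 0, 0, -0.034, -1], [0, 0, 0, 0, 0, -0.036, -1], [0, 0, 0, 0, 0, -0.036, -1], [0, 0, 0, 0, 0, -0.03, -1]])

```text
clock: 16.83
tcp_pos: [0.5316, 0.3163, 0.2676]
orientation: [-2.227, -2.213, 0.0]
contact_force: [0.6, 0.8, -2.6]
grip_width: 0.0145
gripper_force: 78.0
```

Emit:
apply_moves(moves=[[0, 0, 0.2, 0, 0, -0.02, -1], [0, 0, 0.5, 0, 0, -0.012, -1], [0, 0, 0.7, 0, 0, -0.004, -1], [0, 0, 0.8, 0, 0, 0, -1], [0, 0, 0.8, 0, 0, 0, -1], [0, 0, 0.8, 0, 0, 0, -1], [0, 0, 0.8, 0, 0, 0, -1], [0, 0, 0.8, 0, 0, 0, -1]])

```text
clock: 17.5
tcp_pos: [0.5311, 0.3163, 0.3009]
orientation: [-2.759, -1.499, 0.004]
contact_force: [-0.4, 0.5, -3.7]
grip_width: 0.0149
gripper_force: 78.0
```

Emit:
apply_moves(moves=[[0, 0, 0.8, 0, 0, 0, -1], [0, 0, 0.8, 0, 0, 0, -1], [0, 0, 0.8, 0, 0, 0, -1], [0, 0, 0.8, 0, 0, 0, -1], [0, 0, 0.8, 0, 0, 0, -1], [0, 0, 0.6, 0, 0, 0, -1], [0, 0, 0.3, 0, 0, 0, -1], [0, 0, 0, 0, 0, 0, -1]])

```text
clock: 18.17
tcp_pos: [0.5311, 0.3165, 0.3007]
orientation: [-3.049, -0.755, 0.005]
contact_force: [0.3, -0.9, -3.0]
grip_width: 0.0144
gripper_force: 78.0
```

```bash
python3 d.py .697 -.188 .300 -62 0
```

```text
t 18.17 p [0.5311 0.3165 0.3007] yaw y -62.2 z [-0.003  0.    -1.   ] q [-1.34  0.48  1.    1.66 -0.42  1.24 -1.33] F [ 0.3 -0.9 -3. ] w 0.0144 77.98250198364258
d tool [-8.870e-02  5.236e-01  1.000e-04]
turn units [-0.016  0.026 -0.03 ] d in target axes [-0.0903  0.5234  0.0007]
```

Emit:
apply_moves(moves=[[0, 0, 0, -0.0014, 0.008, 0, -1], [0, 0, 0, -0.0027, 0.016, 0, -1], [0, 0, 0, -0.0041, 0.024, 0, -1], [0, 0, 0, -0.0052, 0.0306, 0, -1], [0, 0, 0, -0.0052, 0.0306, 0, -1], [0, 0, 0, -0.0052, 0.0306, 0, -1], [0, 0, 0, -0.0052, 0.0306, 0, -1], [0, 0, 0, -0.0052, 0.0306, 0, -1]])

```text
clock: 18.83
tcp_pos: [0.5956, 0.1194, 0.3008]
orientation: [-3.048, -0.756, 0.003]
contact_force: [0.9, 0.8, -3.1]
grip_width: 0.0144
gripper_force: 78.0
```

Emit:
apply_moves(moves=[[0, 0, 0, -0.0052, 0.0306, 0, -1], [0, 0, 0, -0.0052, 0.0306, 0, -1], [0, 0, 0, -0.0052, 0.0306, 0, -1], [0, 0, 0, -0.0052, 0.0306, 0, -1], [0, 0, 0, -0.0052, 0.0306, 0, -1], [0, 0, 0, -0.0052, 0.0306, 0, -1], [0, 0, 0, -0.0052, 0.0306, 0, -1], [0, 0, 0, -0.0052, 0.0306, 0, -1]])

```text
clock: 19.5
tcp_pos: [0.6726, -0.1163, 0.3003]
orientation: [-3.048, -0.756, 0.004]
contact_force: [0.2, 0.8, -2.8]
grip_width: 0.0146
gripper_force: 78.0
```

Emit:
apply_moves(moves=[[0, 0, 0, -0.0052, 0.0306, 0, -1], [0, 0, 0, -0.0041, 0.024, 0, -1], [0, 0, 0, -0.0027, 0.016, 0, -1], [0, 0, 0, -0.0014, 0.008, 0, -1], [0, 0, 0, 0, 0, 0.008, -1], [0, 0, 0, 0, 0, 0.012, -1], [0, 0, 0, 0, 0, 0.008, -1], [0, 0, 0, 0, 0, 0, -1]])

```text
clock: 20.17
tcp_pos: [0.697, -0.1853, 0.2685]
orientation: [-3.043, -0.76, 0.009]
contact_force: [-0.5, 0.8, -3.3]
grip_width: 0.0147
gripper_force: 78.0
```

```bash
python3 d.py .697 -.188 .248 -62 0; python3 - <<'E'
from h import *
a=grab_frame("scene");b=grab_frame("top")
s=lambda im,x,y,w,h,k:cv2.resize(im[y:y+h,x:x+w],None,fx=k,fy=k,interpolation=cv2.INTER_CUBIC)
cv2.imwrite("pics/over.png",np.hstack([s(a,190,170,140,120,2.8),s(b,300,80,140,120,2.8)]))
E
```

```text
t 20.17 p [ 0.697  -0.1853  0.2685] yaw y -62.0 z [-0.007  0.004 -1.   ] q [-0.35  0.68  0.89  1.42 -0.53  1.3  -0.5 ] F [-0.5  0.8 -3.3] w 0.0147 78.0281138420105
d tool [-0.0012  0.0025  0.0205]
turn units [-0.061  0.043  0.008] d in target axes [-0.0013  0.0023  0.0205]
```

View pics/over.png

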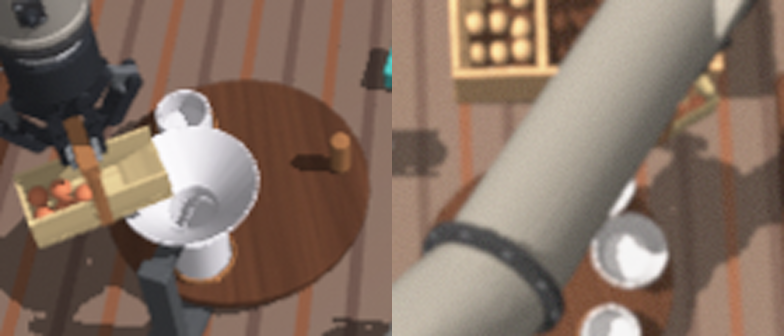

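The beads are still in the scoop, and its lip is over the near half of the funnel (crop 165,170). I'll lower it slightly, then tip it slowly about the lip.

Emit:
apply_moves(moves=[[-0.06, 0.04, 0, -0.001, 0.002, 0.006, -1], [0, 0, 0, 0, 0, 0.008, -1], [0, 0, 0, 0, 0, 0.005, -1], [-0.5, 0, 0, 0, -0.0025, -0.0033, -1], [-0.5, 0, 0, 0, -0.0025, -0.0033, -1], [-0.5, 0, 0, 0, -0.0025, -0.0033, -1], [-0.5, 0, 0, 0, -0.0025, -0.0033, -1], [-0.5, 0, 0, 0, -0.0025, -0.0033, -1]])

```text
clock: 20.93
tcp_pos: [0.6913, -0.1779, 0.2679]
orientation: [2.796, 0.694, 0.098]
contact_force: [0.1, -0.3, -2.4]
grip_width: 0.0143
gripper_force: 78.2
```

Emit:
apply_moves(moves=[[-0.4, 0, 0, 0, -0.002, -0.0026, -1], [-0.4, 0, 0, 0, -0.002, -0.0026, -1], [-0.4, 0, 0, 0, -0.002, -0.0026, -1], [-0.4, 0, 0, 0, -0.002, -0.0026, -1], [-0.4, 0, 0, 0, -0.002, -0.0026, -1], [-0.4, 0, 0, 0, -0.002, -0.0026, -1], [-0.4, 0, 0, 0, -0.002, -0.0026, -1], [-0.4, 0, 0, 0, -0.002, -0.0026, -1]])

```text
clock: 21.6
tcp_pos: [0.6805, -0.1572, 0.2803]
orientation: [2.476, 0.614, 0.195]
contact_force: [0.5, 0.2, -3.2]
grip_width: 0.0144
gripper_force: 78.3
```

```bash
python3 d.py .67 -.137 .281 -62 51
```

```text
t 21.6 p [ 0.6805 -0.1572  0.2803] yaw y -62.2 z [ 0.267 -0.499 -0.824] q [-0.95  0.69  1.27  1.82 -0.25  0.71 -0.81] F [ 0.5  0.2 -3.2] w 0.0144 78.31976652145386
d tool [ 0.0002 -0.0184 -0.0135]
turn units [-2.75  -0.013 -0.031] d in target axes [ 0.0002 -0.0138 -0.0181]
```

Emit:
apply_moves(moves=[[-0.4, 0, 0, 0, -0.002, -0.0025, -1], [-0.4, 0, 0, 0, -0.002, -0.0025, -1], [-0.4, 0, 0, 0, -0.002, -0.0025, -1], [-0.4, 0, 0, 0, -0.002, -0.0025, -1], [-0.4, 0, 0, 0, -0.002, -0.0025, -1], [-0.4, 0, 0, 0, -0.002, -0.0025, -1], [-0.4, 0, 0, 0, -0.002, -0.0025, -1], [0, 0, 0, 0, 0, 0, -1]])

```text
clock: 22.27
tcp_pos: [0.6702, -0.1357, 0.2818]
orientation: [2.193, 0.549, 0.262]
contact_force: [-0.2, 0.5, -2.9]
grip_width: 0.0144
gripper_force: 78.4
```

```bash
python3 d.py .67 -.137 .281 -62 51;  python3 - <<'E'
from h import *
a=grab_frame("scene")
s=lambda im,x,y,w,h,k:cv2.resize(im[y:y+h,x:x+w],None,fx=k,fy=k,interpolation=cv2.INTER_CUBIC)
cv2.imwrite("pics/pour.png",s(a,190,160,140,130,4))
E
```

```text
t 22.27 p [ 0.6702 -0.1357  0.2818] yaw y -61.9 z [ 0.366 -0.688 -0.626] q [-1.15  0.89  1.41  1.96 -0.18  0.5  -1.01] F [-0.2  0.5 -2.9] w 0.0144 78.41532111167908
d tool [-0.0008  0.0001  0.0013]
turn units [ 0.041 -0.004  0.014] d in target axes [-0.0008  0.0001  0.0013]
```

View pics/pour.png

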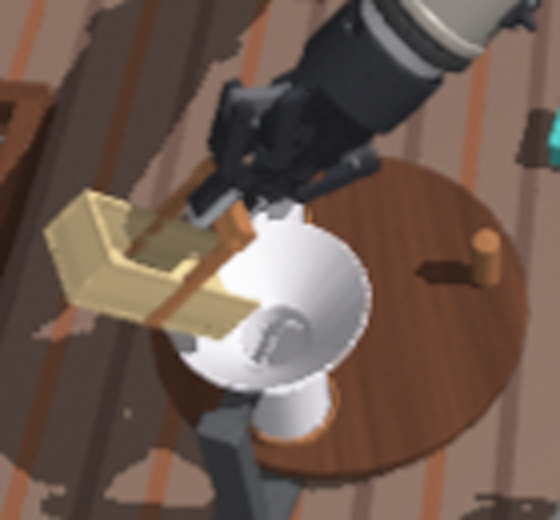

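Emit:
apply_moves(moves=[[-0.3, 0, 0, 0, 0, 0, -1], [0, 0, 0, 0, 0, 0, -1], [0, 0, 0, 0, 0, 0, -1], [0, 0, 0, 0, 0, 0, -1], [0, 0, 0, 0, 0, 0, -1], [0, 0, 0, 0, 0, 0, -1], [0, 0, 0, 0, 0, 0, -1], [0, 0, 0, 0, 0, 0, -1]])

```text
clock: 22.98
tcp_pos: [0.6705, -0.1385, 0.2844]
orientation: [2.164, 0.536, 0.271]
contact_force: [0.7, 0.4, -1.7]
grip_width: 0.0146
gripper_force: 78.4
```

Emit:
apply_moves(moves=[[0.5, 0, 0, 0, 0.0025, 0.002, -1], [0.5, 0, 0, 0, 0.0025, 0.0025, -1], [0.5, 0, 0, 0, 0.0025, 0.003, -1], [0.5, 0, 0, 0, 0.0025, 0.003, -1], [0.5, 0, 0, 0, 0.0025, 0.003, -1], [0.5, 0, 0, 0, 0.0025, 0.003, -1], [0.5, 0, 0, 0, 0.0025, 0.003, -1], [0.5, 0, 0, 0, 0.0025, 0.003, -1]])

```text
clock: 23.65
tcp_pos: [0.6842, -0.165, 0.2816]
orientation: [2.57, 0.637, 0.169]
contact_force: [0.2, -0.1, -3.4]
grip_width: 0.0148
gripper_force: 78.4
```

Emit:
apply_moves(moves=[[0.5, 0, 0, 0, 0.0025, 0.002, -1], [0.5, 0, 0, 0, 0.0025, 0.002, -1], [0.5, 0, 0, 0, 0.0025, 0.002, -1], [0.5, 0, 0, 0, 0.0025, 0.002, -1], [0.5, 0, 0, 0, 0.0025, 0.002, -1], [0.5, 0, 0, 0, 0.0025, 0.002, -1], [0.5, 0, 0, 0, 0.0025, 0.001, -1], [0.5, 0, 0, 0, 0.0025, 0, -1]])

```text
clock: 24.32
tcp_pos: [0.6951, -0.186, 0.2753]
orientation: [2.968, 0.736, 0.035]
contact_force: [1.1, 0.4, -3.6]
grip_width: 0.0145
gripper_force: 78.3
```

```bash
python3 d.py .697 -.188 .3 -62 0;  python3 - <<'E'
from h import *
a=grab_frame("scene");b=grab_frame("top")
s=lambda im,x,y,w,h,k:cv2.resize(im[y:y+h,x:x+w],None,fx=k,fy=k,interpolation=cv2.INTER_CUBIC)
cv2.imwrite("pics/after.png",np.vstack([s(a,180,155,150,100,4),s(b,310,90,150,50,4)]))
E
```

```text
t 24.32 p [ 0.6951 -0.186   0.2753] yaw y -62.1 z [ 0.042 -0.075 -0.996] q [-0.4   0.63  0.89  1.48 -0.45  1.2  -0.56] F [ 1.1  0.4 -3.6] w 0.0145 78.30880880355835
d tool [ 0.0008  0.0048 -0.0244]
turn units [ 0.825 -0.021 -0.022] d in target axes [ 0.0008  0.0027 -0.0247]
```

View pics/after.png

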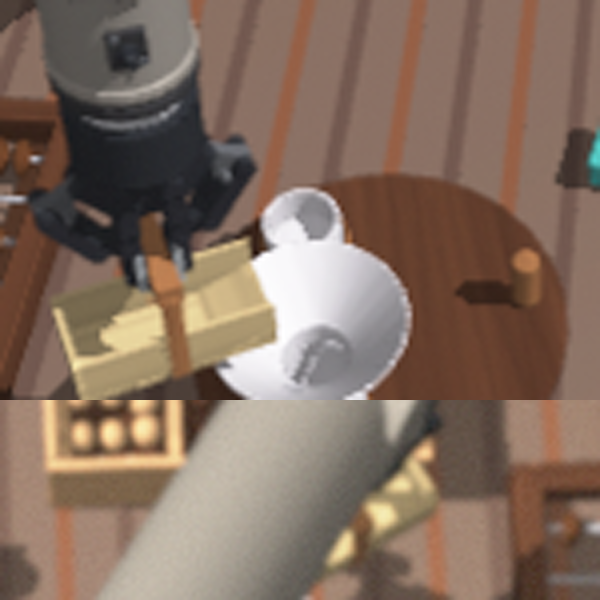

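The scoop looks empty, and there are no beads on the funnel or the table. I'll level it and carry it back.

Emit:
apply_moves(moves=[[0.41, 0, 0, 0, 0, -0.008, -1], [0.41, 0, 0, 0, 0, -0.015, -1], [0, 0, 0, 0, -0.008, -0.002, -1], [0, 0, 0, 0.003, -0.02, 0, -1], [0, 0, 0, 0.0052, -0.0306, 0, -1], [0, 0, 0, 0.0058, -0.034, 0, -1], [0, 0, 0, 0.0058, -0.034, 0, -1], [0, 0, 0, 0.0058, -0.034, 0, -1]])

```text
clock: 25.08
tcp_pos: [0.6408, -0.0279, 0.2991]
orientation: [3.045, 0.758, 0.006]
contact_force: [0.6, 0.0, -2.4]
grip_width: 0.0145
gripper_force: 78.4
```

Emit:
apply_moves(moves=[[0, 0, 0, 0.0058, -0.034, 0, -1], [0, 0, 0, 0.0058, -0.034, 0, -1], [0, 0, 0, 0.0058, -0.034, 0, -1], [0, 0, 0, 0.0058, -0.034, 0, -1], [0, 0, 0, 0.0058, -0.034, 0, -1], [0, 0, 0, 0.0058, -0.034, 0, -1], [0, 0, 0, 0.0058, -0.034, 0, -1], [0, 0, 0, 0.0058, -0.034, 0, -1]])

```text
clock: 25.75
tcp_pos: [0.5541, 0.2341, 0.2988]
orientation: [3.046, 0.759, 0.007]
contact_force: [0.6, -0.5, -2.9]
grip_width: 0.0146
gripper_force: 78.4
```

```bash
python3 d.py .531 .317 .3 0 0
```

```text
t 25.75 p [0.5541 0.2341 0.2988] yaw y -62.0 z [ 0.005 -0.001 -1.   ] q [-1.2   0.41  0.95  1.7  -0.35  1.2  -1.25] F [ 0.6 -0.5 -2.9] w 0.0146 78.43372821807861
d tool [ 0.0185 -0.0841 -0.0014]
turn units [  0.051  -0.015 -10.337] d in target axes [ 0.0829 -0.0231 -0.0012]
```

Emit:
apply_moves(moves=[[0, 0, 0, 0.007, -0.034, 0, -1], [0, 0, 0, 0.006, -0.026, 0, -1], [0, 0, 0, 0.003, -0.016, 0, -1], [0, 0, -0.4, 0.001, -0.005, 0, -1], [0, 0, -0.9, 0, 0, 0, -1], [0, 0, -0.9, 0, 0, 0, -1], [0, 0, -0.9, 0, 0, 0, -1], [0, 0, -0.9, 0, 0, 0, -1]])

```text
clock: 26.42
tcp_pos: [0.5327, 0.3107, 0.2988]
orientation: [2.818, 1.379, 0.005]
contact_force: [0.3, -0.3, -2.8]
grip_width: 0.0143
gripper_force: 78.3
```

Emit:
apply_moves(moves=[[0, 0, -0.9, 0, 0, 0, -1], [0, 0, -0.9, 0, 0, 0, -1], [0, 0, -0.9, 0, 0, 0, -1], [0, 0, -0.9, 0, 0, 0, -1], [0, 0, -0.9, 0, 0, 0, -1], [0, 0, -0.9, 0, 0, 0, -1], [0, 0, -0.9, 0, 0, 0, -1], [0, 0, 0, 0, 0, 0, -1]])

```text
clock: 27.08
tcp_pos: [0.5328, 0.3106, 0.2989]
orientation: [2.221, 2.215, 0.003]
contact_force: [0.1, 0.1, -2.5]
grip_width: 0.0145
gripper_force: 78.4
```

```bash
python3 d.py .5315 .317 .0685 0 0
```

```text
t 27.08 p [0.5328 0.3106 0.2989] yaw y -0.2 z [ 0.005 -0.002 -1.   ] q [-1.13  0.37  0.67  1.66 -0.24  1.19 -0.41] F [ 0.1  0.1 -2.5] w 0.0145 78.40319037437439
d tool [ 0.0068 -0.0023  0.2304]
turn units [ 0.043  0.015 -0.025] d in target axes [ 0.0064 -0.0013  0.2304]
```

Emit:
apply_moves(moves=[[0.043, 0.015, -0.02, 0.006, -0.001, 0.02, -1], [0, 0, 0, 0, 0, 0.035, -1], [0, 0, 0, 0, 0, 0.035, -1], [0, 0, 0, 0, 0, 0.035, -1], [0, 0, 0, 0, 0, 0.035, -1], [0, 0, 0, 0, 0, 0.03, -1], [0, 0, 0, 0, 0, 0.02, -1], [0, 0, 0, 0, 0, 0.01, -1]])

```text
clock: 27.75
tcp_pos: [0.5299, 0.3162, 0.076]
orientation: [-2.227, -2.215, 0.008]
contact_force: [-1.5, 0.0, -2.7]
grip_width: 0.0149
gripper_force: 78.4
```

Emit:
apply_moves(moves=[[0, 0, 0, 0, 0, 0.003, -1], [0, 0, 0, 0, 0, 0.003, -1], [0, 0, 0, 0, 0, 0.002, -1], [0, 0, 0, 0, 0, 0.001, -1], [0, 0, 0, 0, 0, 0.001, -1], [0, 0, 0, 0, 0, 0, -1], [0, 0, 0, 0, 0, 0, -1], [0, 0, 0, 0, 0, 0, -1]])

```text
clock: 28.42
tcp_pos: [0.5319, 0.3178, 0.0697]
orientation: [-2.224, -2.217, -0.001]
contact_force: [-0.5, -0.0, -2.7]
grip_width: 0.0149
gripper_force: 78.4
```

```bash
python3 d.py .5315 .317 .0685 0 0
```

```text
t 28.42 p [0.5319 0.3178 0.0697] yaw y -0.2 z [-0.001  0.001 -1.   ] q [-1.02  0.63  0.52  1.84 -0.44  0.78 -0.26] F [-0.5 -0.  -2.7] w 0.0149 78.3815324306488
d tool [-0.0008 -0.0004  0.0012]
turn units [-0.006 -0.011 -0.03 ] d in target axes [-0.0008 -0.0004  0.0012]
```

Still carrying its weight (-2.7 N). I'll go down the last 2 mm, then release.

Emit:
apply_moves(moves=[[0, 0, 0, 0, 0, 0.001, -1], [0, 0, 0, 0, 0, 0.001, -1], [0, 0, 0, 0, 0, 0, -1], [0, 0, 0, 0, 0, 0, -1], [0, 0, 0, 0, 0, 0, -1], [0, 0, 0, 0, 0, 0, -1], [0, 0, 0, 0, 0, 0, -1], [0, 0, 0, 0, 0, 0, -1]])

```text
clock: 29.08
tcp_pos: [0.5318, 0.3178, 0.0678]
orientation: [-2.224, -2.217, -0.0]
contact_force: [-1.7, -0.6, 6.6]
grip_width: 0.0145
gripper_force: 79.6
```

Emit:
apply_moves(moves=[[0, 0, 0, 0, 0, 0, -0.5], [0, 0, 0, 0, 0, 0, 0], [0, 0, 0, 0, 0, 0, 0.5], [0, 0, 0, 0, 0, 0, 1], [0, 0, 0, 0, 0, 0, 1], [0, 0, 0, 0, 0, 0, 1], [0, 0, 0, 0, 0, -0.01, 1], [0, 0, 0, 0, 0, -0.025, 1]])

```text
clock: 29.75
tcp_pos: [0.5297, 0.3166, 0.1002]
orientation: [-2.223, -2.217, 0.01]
contact_force: [-0.5, -0.3, -0.0]
grip_width: 0.0853
gripper_force: 0.0
```

Emit:
apply_moves(moves=[[0, 0, 0, 0, 0, -0.035, 1], [0, 0, 0, 0, 0, -0.035, 1], [0, 0, 0, 0, 0, -0.035, 1], [0, 0, 0, 0, 0, -0.035, 1], [0, 0, 0, 0, 0, -0.035, 1], [0, 0, 0, 0, 0, -0.02, 1], [0, 0, 0, 0, 0, 0, 1], [0, 0, 0, 0, 0, 0, 1]])

```text
clock: 30.42
tcp_pos: [0.5326, 0.3176, 0.2992]
orientation: [-2.224, -2.217, -0.005]
contact_force: [-0.1, 0.2, -0.1]
grip_width: 0.0853
gripper_force: 0.0
```

Emit:
apply_moves(moves=[[0, 0, 0, 0.035, -0.005, 0, 1], [0, 0, 0, 0.035, -0.005, 0, 1], [0, 0, 0, 0.035, -0.005, 0, 1], [0, 0, 0, 0.035, -0.005, 0, 1], [0, 0, 0, 0.035, -0.005, 0, 1], [0, 0, 0, 0.035, -0.005, 0, 1], [0, 0, 0, 0, 0, 0, 1], [0, 0, 0, 0, 0, 0, 1]])

```text
clock: 31.08
tcp_pos: [0.5003, 0.5299, 0.2946]
orientation: [-2.219, -2.222, 0.006]
contact_force: [1.0, 0.3, -0.1]
grip_width: 0.0853
gripper_force: 0.0
```

```bash
python3 d.py;  python3 - <<'E'
from h import *
a=grab_frame("scene");b=grab_frame("top")
s=lambda im,x,y,w,h,k:cv2.resize(im[y:y+h,x:x+w],None,fx=k,fy=k,interpolation=cv2.INTER_CUBIC)
A=s(a,210,170,240,150,3.2)
B=s(b,190,95,240,150,3.2)
cv2.imwrite("pics/end.png",cv2.resize(np.vstack([A,B]),None,fx=.62,fy=.62,interpolation=cv2.INTER_AREA))
E
```

```text
t 31.08 p [0.5003 0.5299 0.2946] yaw y 0.1 z [-0.004 -0.002 -1.   ] q [-1.27  0.59  0.61  1.36 -0.34  1.3  -0.65] F [ 1.   0.3 -0.1] w 0.0853 0.0
```

View pics/end.png

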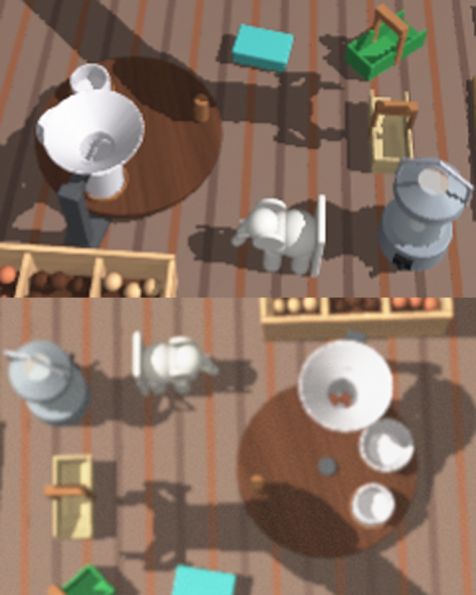

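In the top view the wooden scoop stands empty and level, and the red beads show only through the funnel throat (end.png 342,395). The scene view shows none stuck in the spout. I'll count stray bead-coloured patches once before handing in.

```bash
python3 - <<'E'
from h import *
for n in("scene","top"):
    a=cv2.imread(f"pics/{n}0.png");b=grab_frame(n)
    h=cv2.cvtColor(b,cv2.COLOR_BGR2HSV)
    m=(((h[...,0]<10)|(h[...,0]>174))&(h[...,1]>110)&(h[...,2]>80)&(np.abs(a.astype(int)-b).max(2)>35)).astype('uint8')
    N,l,s,c=cv2.connectedComponentsWithStats(m)
    print(n,[(c[i].round().tolist(),int(s[i,4])) for i in range(1,N) if s[i,4]>5])
E
```

```text
scene [([547.0, 10.0], 14), ([562.0, 11.0], 11), ([188.0, 116.0], 7), ([499.0, 122.0], 7), ([310.0, 162.0], 6), ([426.0, 176.0], 6), ([290.0, 252.0], 237), ([292.0, 235.0], 8), ([300.0, 239.0], 24), ([301.0, 246.0], 8), ([303.0, 255.0], 8), ([278.0, 259.0], 24)]
top [([361.0, 146.0], 28), ([335.0, 160.0], 6), ([329.0, 167.0], 6)]
```

```bash
python3 -c "
from bench import order; print(order.hand_in())"
```

```text
the job is handed in; nothing more can be done
None
```

I handed the job in at about 31 s: the turntable is clicked one notch clockwise with the tall tin under the funnel, and the emptied scoop is back level on the table; bead colour shows only in the funnel throat, with no strays, though I couldn't count all five in the tin.

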